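# Put the chromatography columns back in their own drip trays

### The arm

A 6-joint arm with a two-finger parallel gripper is mounted at the origin on the work surface. World frame = base frame: x ahead of the robot, y to its left, z up, the work surface at z = 0. Lengths are in m, angles in rad, forces in N, time in s.
With the tool pointing down it reaches from about 0.25 to 0.725 m from the base axis. Payload 4 kg.
Tool frame: the origin (TCP) lies on the centre line of the jaws, within the pads' length; the fingertips stand 14 mm ahead of it and the grasp point (between the pads) lies 5 mm behind it; z points along the fingers, x is the direction in which the jaws open and shut, and the axes are right-handed (so a half turn about z gives the same grasp; the last joint's range is limited). The gripper opens to 85 mm and grips with 20 to 120 N. Pads are 22 mm wide; open, the fingers measure 114 mm over their backs; the gripper's body (76 mm by 85 mm) begins 54 mm behind the grasp point. The pads swing forward as they close: fully open they stand 13 mm farther back than shut.
Start: joints at [1.337, 0.241, 0.005, 1.335, 0, 1.571], TCP at [0.116, 0.486, 0.245] pointing down, gripper open.
Joint ranges: [-2.72, 2.72], [-1.05, 1.87], [-1.09, 1.28], [-1.99, 2.15], [-1.42, 1.44], [-3.14, 3.14]. Speed limits (rad/s): [2.79, 2.79, 3.14, 3.14, 3.14, 3.14].

### API

Orientations are given as a unit quaternion [x, y, z, w].
In Python, from workcell import bot gives the robot as it stands.
- The arm moves only by the tool play_rows, never from a script. Its argument "motion" is a list of rows, each an object with "fingers": the closure, from -1 (fully open) to 1 (shut), so that 0 is half open; "translation": the shift along the tool's x, y, z in cm, a list of three; "roll": the turn about the tool's z in degrees. A call has 1 to 20 rows; each row is the pose to reach, as a shift and turn from the pose commanded when the call began, along the tool's axes at that moment; what a row does not reach only later rows make up. A row lasts 1/12 s, in which the tool goes at most 41.7 mm and 7.16 degrees, less where a joint would pass 70% of its speed; a pose out of reach is approached as far as the arm can. A call with a gripper value outside its range is refused whole. The fingers move at their own pace and stop on an object; the grip force is fixed at half the most. Time passes only in rows, so rows that repeat a pose let the fingers close. It gives the time, the measured TCP pose, the force and the opening at its end, in the units of the state.
- bot.get_obs(): the state, without advancing time (a new reading comes with each control period).
- bot.camera(name): name is "scene" or "top" or "wrist"; returns a dict with "pixels" (420x560x3 uint8, red, green, blue), "intrinsics" (3x3 intrinsics, pixels), "world_to_cam" (4x4, takes a point from world to camera coordinates). Camera axes: x right, y down, z forward; pixel columns grow to the right and rows downward; lengths in m; the calibration is good to about 2 mm. A picture is of the moment at which its call begins. There is no depth.
- bot.job_done(): hands the job in, once; it reports no verdict.
The state is a dict: "clock": time; "joint_pos": joint angles; "joint_vel": joint speeds; "tau": joint torques, N m; "eef_pos": TCP position; "tool_rot": TCP orientation; "ft_force": force on the tool from outside, world axes, zero at the start; "ft_torque": the same for the moment, N m; "grip_width": finger opening in m.
Only numpy, scipy, OpenCV 4.12 (cv2) and the standard library are available. Lean on these libraries where they do the work, as an engineer would, in place of code of your own. Each camera call takes 0.05 s, during which the arm holds its last target. There are 200 camera calls.

### The job

The three chromatography columns stand in the wrong drip trays: put each one, upright, into the tray of its own colour, parking a column in the empty grey tray on the way, and leave the grey tray empty again. Do not drop or tip a column over, and leave the bottle, the beaker and the wrench alone.

Things in the scene. Friction and masses are not known exactly. Their poses are not given: they have to be found in the camera images.
- col_red_mid (a point): The red column: an upright chromatography column, a loose rigid cylinder 92 mm tall, 0.1 to 0.21 kg. White tube 30 mm across (from 14 to 72 mm above its underside: grip it here), red foot 38 mm across and 14 mm high, red top fitting 34 mm across (72 to 84 mm) with a thin red nozzle 10 mm across on top. This point is on its axis, half-way up, 46 mm above the underside; z points up along the column. At the start it stands in a tray of another colour.
- col_blue_mid (a point): The blue column: an upright chromatography column, a loose rigid cylinder 92 mm tall, 0.1 to 0.21 kg. White tube 30 mm across (from 14 to 72 mm above its underside: grip it here), blue foot 38 mm across and 14 mm high, blue top fitting 34 mm across (72 to 84 mm) with a thin blue nozzle 10 mm across on top. This point is on its axis, half-way up, 46 mm above the underside; z points up along the column. At the start it stands in a tray of another colour.
- col_yellow_mid (a point): The yellow column: an upright chromatography column, a loose rigid cylinder 92 mm tall, 0.1 to 0.21 kg. White tube 30 mm across (from 14 to 72 mm above its underside: grip it here), yellow foot 38 mm across and 14 mm high, yellow top fitting 34 mm across (72 to 84 mm) with a thin yellow nozzle 10 mm across on top. This point is on its axis, half-way up, 46 mm above the underside; z points up along the column. At the start it stands in a tray of another colour.
- tray_red: The red drip tray: a round shallow red dish fixed to the bench, 72 mm across outside, 62 mm across inside, rim 14 mm high, inner floor 5 mm above the bench, with a 24 mm wide, 6 mm high tab reaching 55 mm from its centre along its -x. Origin: centre of its underside, on the bench; z up. A column's foot fits with 12 mm to spare all round. At the start a column of another colour stands in it. Tray centres are at least 100 mm apart.
- tray_blue: The blue drip tray: a round shallow blue dish fixed to the bench, 72 mm across outside, 62 mm across inside, rim 14 mm high, inner floor 5 mm above the bench, with a 24 mm wide, 6 mm high tab reaching 55 mm from its centre along its -x. Origin: centre of its underside, on the bench; z up. A column's foot fits with 12 mm to spare all round. At the start a column of another colour stands in it. Tray centres are at least 100 mm apart.
- tray_yellow: The yellow drip tray: a round shallow yellow dish fixed to the bench, 72 mm across outside, 62 mm across inside, rim 14 mm high, inner floor 5 mm above the bench, with a 24 mm wide, 6 mm high tab reaching 55 mm from its centre along its -x. Origin: centre of its underside, on the bench; z up. A column's foot fits with 12 mm to spare all round. At the start a column of another colour stands in it. Tray centres are at least 100 mm apart.
- tray_grey: The grey drip tray: a round shallow grey dish fixed to the bench, 72 mm across outside, 62 mm across inside, rim 14 mm high, inner floor 5 mm above the bench, with a 24 mm wide, 6 mm high tab reaching 55 mm from its centre along its -x. Origin: centre of its underside, on the bench; z up. A column's foot fits with 12 mm to spare all round. Empty at the start: the parking place. Tray centres are at least 100 mm apart.
- bottle: Bystander: a glass bottle with a blue cap and a paper label, 56 mm across, 110 mm tall, loose. Origin: centre of its underside. Leave it alone.
- beaker: Bystander: an open glass beaker, 64 mm across, 80 mm tall, loose. Origin: centre of its underside. Leave it alone.
- wrench: Bystander: a steel wrench 150 mm long lying flat on the bench beyond the trays, loose. Origin: on its underside; x along its length. Leave it alone.
Not all that is in view belongs to the job. There is more than one size of the tray_blue; the one meant has the size given above. There is more than one size of the part that bears col_yellow_mid; the job needs the smaller.

How it is judged:
On the way:
1. a column stands in the grey tray (((horizontal distance between col_red_mid and tray_grey below 0.015 m and z of col_red_mid in the frame of tray_grey between 0.046 and 0.055 m and angle between col_red_mid's own z axis and vertical below 0.12 rad) or (horizontal distance between col_blue_mid and tray_grey below 0.015 m and z of col_blue_mid in the frame of tray_grey between 0.046 and 0.055 m and angle between col_blue_mid's own z axis and vertical below 0.12 rad) or (horizontal distance between col_yellow_mid and tray_grey below 0.015 m and z of col_yellow_mid in the frame of tray_grey between 0.046 and 0.055 m and angle between col_yellow_mid's own z axis and vertical below 0.12 rad))), for 0.2 s.
At the end, for the whole second after the job is handed in: The red, blue and yellow columns each stand upright (within 0.12 rad) on the floor of the tray of their own colour, axis within 15 mm of the tray's centre, released and at rest; the grey tray is thereby empty (horizontal distance between col_red_mid and tray_red below 0.015 m and z of col_red_mid in the frame of tray_red between 0.046 and 0.055 m and angle between each of col_red_mid, col_blue_mid, col_yellow_mid's own z axis and vertical below 0.12 rad and linear speed of each of col_red, col_blue, col_yellow below 0.02 m/s and horizontal distance between col_blue_mid and tray_blue below 0.015 m and z of col_blue_mid in the frame of tray_blue between 0.046 and 0.055 m and horizontal distance between col_yellow_mid and tray_yellow below 0.015 m and z of col_yellow_mid in the frame of tray_yellow between 0.046 and 0.055 m); the robot touches nothing.
It fails at once if a column is tipped by more than about 45 degrees (angle between any of col_red_mid, col_blue_mid, col_yellow_mid's own z axis and vertical above 0.8 rad).
It fails at once if a column is dropped (falls faster than 0.6 m/s, as from 20 mm up, with no finger on it) ((contact force between the fingers and col_red below 0.05 N and linear speed of col_red above 0.6 m/s) or (contact force between the fingers and col_blue below 0.05 N and linear speed of col_blue above 0.6 m/s) or (contact force between the fingers and col_yellow below 0.05 N and linear speed of col_yellow above 0.6 m/s)).
It fails at once if the bottle, the beaker or the wrench is moved by more than 25 mm (distance of any of bottle, beaker, wrench from where it was at the start of the episode above 0.025 m).
It also fails if it takes over 112 s, if anything falls off the work surface, if the arm or the gripper's body presses on something with over 40 N, if the wrist force passes 120 N, or if a joint passes its speed limit or range.

## Working session

There is one attempt and no reset: what is moved stays moved. The work goes in short steps, Python scripts to look and compute and a tool call to move; the robot and the scene stay as the last step left them, time stands still between calls to the robot, and variables do not carry over. Pictures are saved under pics/ and viewed, about 12 in all and at most 16, crops included, and the job is handed in when it is done.

Besides the shell and the picture viewer there is one more tool, called after "Call:" as a command line: name --argument value ..., lists and objects as JSON in quotes. play_rows: Moves the arm, as the interface text tells. Its arguments: {"type":"object","properties":{"motion":{"type":"array","items":{"type":"object","properties":{"fingers":{"type":"number"},"translation":{"type":"array","items":{"type":"number"}},"roll":{"type":"number"}}}}},"required":["motion"]}

```bash
mkdir -p pics; python3 - <<'E'
from workcell import bot
import cv2,numpy as np
for n in("top","scene"):
    c=bot.camera(n); cv2.imwrite(f"pics/{n}0.png",c["pixels"][...,::-1]); np.savez(f"{n}0.npz",**c)
    print(n,c["intrinsics"].round(1).tolist(),c["world_to_cam"].round(3).tolist())
o=bot.get_obs();print({k:np.round(v,3).tolist() for k,v in o.items()})
E
```

```text
top [[511.3, 0.0, 276.8], [0.0, 511.3, 205.3], [0.0, 0.0, 1.0]] [[0.005, -1.0, -0.004, 0.003], [-0.996, -0.004, -0.089, 0.619], [0.089, 0.005, -0.996, 1.25], [0.0, 0.0, 0.0, 1.0]]
scene [[468.2, 0.0, 282.3], [0.0, 468.2, 212.7], [0.0, 0.0, 1.0]] [[-0.76, 0.65, -0.005, 0.453], [0.537, 0.622, -0.57, -0.266], [-0.368, -0.436, -0.822, 1.481], [0.0, 0.0, 0.0, 1.0]]
{'clock': 0.1, 'joint_pos': [1.337, 0.241, 0.004, 1.335, 0.0, 1.571], 'joint_vel': [0.001, -0.0, 0.003, 0.002, -0.0, 0.001], 'tau': [-0.0, -37.314, 25.301, 0.011, 0.0, 0.0], 'eef_pos': [0.116, 0.486, 0.244], 'tool_rot': [0.785, 0.62, -0.001, 0.001], 'ft_force': [0.226, 0.215, 0.318], 'ft_torque': [-0.003, -0.002, -0.013], 'grip_width': 0.085}
```

View pics/top0.png

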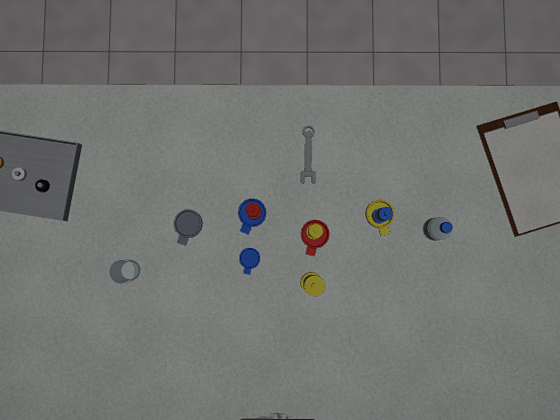

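View pics/scene0.png

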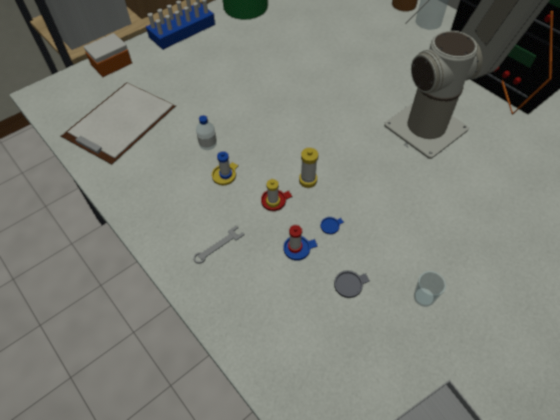

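The top view shows:
- The red column stands in the big blue tray at (252,212).
- The yellow column stands in the red tray at (315,232).
- The blue column stands in the yellow tray at (380,214).
- The grey tray at (188,223) is empty.

Look-alikes are the small blue tray at (250,258), which has no column and is too small, and the tall yellow column at (313,284), which is larger and not in a tray. The blue bottle cap at (446,228) could also be mistaken for a column top. I choose the tray at (252,212) and the yellow column at (315,232), and I will check both by size.

```bash
cat > h.py <<'E'
import cv2,numpy as np
from scipy.optimize import least_squares
def ray(c,uv,z):
    K,T=c["intrinsics"],c["world_to_cam"]; R,t=T[:3,:3],T[:3,3]
    uv=np.atleast_2d(uv).astype(float)
    d=np.c_[uv,np.ones(len(uv))]@np.linalg.inv(K).T@R; o=-R.T@t
    return (o+d*((z-o[2])/d[:,2])[:,None])[:,:2]
def mask(c,name):
    h=cv2.cvtColor(c["pixels"],cv2.COLOR_RGB2HSV)
    H,S,V=[h[...,i].astype(int) for i in range(3)]
    return {"red":((H<8)|(H>172))&(S>140)&(V>60),"blue":(H>100)&(H<130)&(S>140)&(V>50),
      "yellow":(H>20)&(H<35)&(S>130)&(V>80),"grey":(H>105)&(H<135)&(S>15)&(S<90)&(V<130)}[name].astype(np.uint8)
def blobs(m,mn=40):
    n,l,s,ce=cv2.connectedComponentsWithStats(m)
    return [(l==i,s[i],ce[i]) for i in range(1,n) if s[i][4]>=mn]
def circ(p,r=None):
    m=p.mean(0)
    if r: f=lambda q:np.hypot(*(p-q[:2]).T)-r; x0=[*m]
    else: f=lambda q:np.hypot(*(p-q[:2]).T)-q[2]; x0=[*m,.03]
    s=least_squares(f,x0,loss="soft_l1",f_scale=.001); return s.x,np.median(abs(f(s.x)))
E
python3 - <<'E'
from h import *
for n in("top","scene"):
    c=dict(np.load(f"{n}0.npz"))
    for col in("red","blue","yellow","grey"):
        for b,s,ce in blobs(mask(c,col)):
            if not(100<ce[0]<460 and 130<ce[1]<320): continue
            cs,_=cv2.findContours(b.astype(np.uint8),cv2.RETR_EXTERNAL,cv2.CHAIN_APPROX_NONE)
            p=max(cs,key=len)[:,0]
            out=[]
            for z in (.014,.089):
                w=ray(c,p,z); x,e=circ(w); out.append((np.round(x*1000,1).tolist(),round(e*1000,1)))
            print(n,col,s.tolist(),ce.round(1).tolist(),"z14",out[0],"z89",out[1])
c=dict(np.load("top0.npz"))
im=c["pixels"][...,::-1]
cv2.imwrite("pics/crop1.png",cv2.resize(im[185:305,165:405],None,fx=3.3,fy=3.3,interpolation=cv2.INTER_CUBIC))
E
```

```text
top red [246, 203, 15, 16, 175] [252.9, 210.1] z14 ([606.9, 65.7, 18.7], np.float64(1.0)) z89 ([601.0, 61.8, 17.6], np.float64(0.9))
top red [301, 220, 28, 36, 446] [314.2, 237.4] z14 ([548.2, -89.6, 34.8], np.float64(1.5)) z89 ([545.6, -84.4, 32.8], np.float64(1.4))
top blue [238, 199, 28, 35, 461] [250.3, 215.5] z14 ([601.5, 69.2, 34.7], np.float64(1.1)) z89 ([595.8, 65.1, 32.7], np.float64(1.0))
top blue [373, 207, 20, 16, 189] [383.4, 214.0] z14 ([598.3, -259.7, 21.9], np.float64(2.3)) z89 ([592.9, -244.5, 20.6], np.float64(2.2))
top blue [441, 222, 11, 11, 95] [446.5, 226.9] z14 ([567.7, -420.7, 12.7], np.float64(0.7)) z89 ([564.0, -396.2, 11.9], np.float64(0.7))
top blue [240, 248, 20, 27, 368] [249.1, 259.1] z14 ([486.7, 74.1, 25.3], np.float64(1.3)) z89 ([487.8, 69.8, 23.8], np.float64(1.2))
top yellow [366, 200, 28, 36, 391] [378.8, 215.6] z14 ([599.8, -254.3, 35.1], np.float64(1.4)) z89 ([594.3, -239.5, 33.0], np.float64(1.3))
top yellow [306, 224, 17, 16, 185] [314.4, 231.0] z14 ([555.4, -88.3, 18.9], np.float64(1.0)) z89 ([552.4, -83.2, 17.8], np.float64(1.0))
top yellow 
[... 1085 characters left out ...]
2))
scene yellow [212, 163, 25, 22, 217] [223.5, 175.3] z14 ([599.8, -258.1, 32.6], np.float64(3.3)) z89 ([630.4, -203.0, 30.3], np.float64(3.1))
scene yellow [300, 176, 17, 10, 63] [307.5, 181.9] z14 ([424.9, -86.6, 22.7], np.float64(2.2)) z89 ([468.0, -43.7, 21.1], np.float64(2.1))
scene yellow [267, 180, 11, 10, 93] [272.1, 184.5] z14 ([517.6, -136.0, 16.2], np.float64(1.0)) z89 ([554.2, -89.5, 15.0], np.float64(0.9))
scene yellow [267, 198, 13, 9, 49] [273.0, 202.8] z14 ([552.1, -92.1, 16.2], np.float64(1.6)) z89 ([586.2, -48.8, 15.0], np.float64(1.5))
scene grey [335, 273, 27, 23, 209] [348.2, 283.8] z14 ([575.2, 225.2, 24.5], np.float64(4.8)) z89 ([607.6, 245.9, 22.7], np.float64(4.4))
```

View pics/crop1.png

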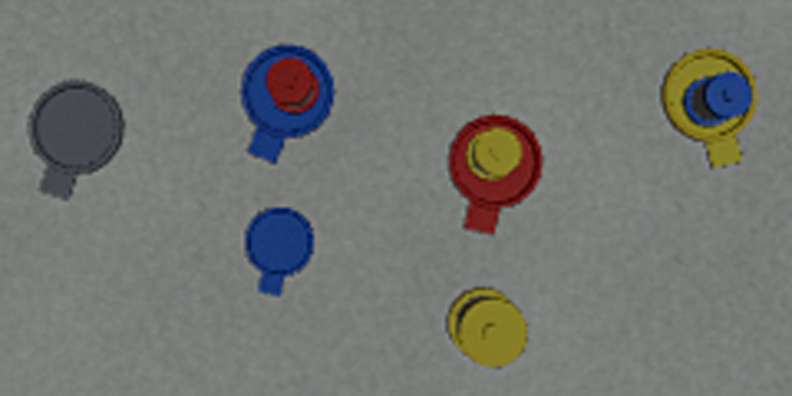

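The crop confirms the choice. The chosen trays fit r≈35 mm (36 nominal) and the decoy blue tray 25 mm. The red and yellow column tops in the trays fit r≈17.7 mm, and the tall yellow one 26 mm. I'll move above the red column and square the jaws to y.

Call:
play_rows --motion '[{"fingers":-1,"translation":[-30.1,57.1,0],"roll":-13.4},{"fingers":-1,"translation":[-30.1,57.1,0],"roll":-13.4},{"fingers":-1,"translation":[-30.1,57.1,0],"roll":-13.4},{"fingers":-1,"translation":[-30.1,57.1,0],"roll":-13.4},{"fingers":-1,"translation":[-30.1,57.1,0],"roll":-13.4},{"fingers":-1,"translation":[-30.1,57.1,0],"roll":-13.4},{"fingers":-1,"translation":[-30.1,57.1,0],"roll":-13.4},{"fingers":-1,"translation":[-30.1,57.1,0],"roll":-13.4},{"fingers":-1,"translation":[-30.1,57.1,0],"roll":-13.4},{"fingers":-1,"translation":[-30.1,57.1,0],"roll":-13.4},{"fingers":-1,"translation":[-30.1,57.1,0],"roll":-13.4},{"fingers":-1,"translation":[-30.1,57.1,0],"roll":-13.4},{"fingers":-1,"translation":[-30.1,57.1,0],"roll":-13.4},{"fingers":-1,"translation":[-30.1,57.1,0],"roll":-13.4},{"fingers":-1,"translation":[-30.1,57.1,0],"roll":-13.4},{"fingers":-1,"translation":[-30.1,57.1,0],"roll":-13.4},{"fingers":-1,"translation":[-30.1,57.1,0],"roll":-13.4},{"fingers":-1,"translation":[-30.1,57.1,0],"roll":-13.4},{"fingers":-1,"translation":[-30.1,57.1,0],"roll":-13.4},{"fingers":-1,"translation":[-30.1,57.1,0],"roll":-13.4}]'

```text
clock: 1.77
eef_pos: [0.6006, 0.0622, 0.2452]
tool_rot: [0.707, 0.708, -0.0, -0.0]
ft_force: [0.3, 0.4, -0.1]
grip_width: 0.0852
```

```bash
cat > shot.py <<'E'
import sys; from workcell import bot; from h import *
def shot(tag,n="wrist"):
    c=bot.camera(n); cv2.imwrite(f"pics/{n}_{tag}.png",c["pixels"][...,::-1]); np.savez(f"{n}_{tag}.npz",**c); return c
if __name__=="__main__":
    c=shot(sys.argv[1]); o=bot.get_obs()
    print({k:np.round(o[k],4).tolist() for k in("clock","eef_pos","tool_rot","joint_pos","ft_force","grip_width")})
    T=c["world_to_cam"]; print("cam",(-T[:3,:3].T@T[:3,3]).round(3),T[2,:3].round(3))
    for col in("red","blue","yellow","grey"):
        for b,s,ce in blobs(mask(c,col),300):
            cs,_=cv2.findContours(b.astype(np.uint8),cv2.RETR_EXTERNAL,cv2.CHAIN_APPROX_NONE)
            p=max(cs,key=len)[:,0]; p=p[(p[:,0]>1)&(p[:,0]<558)&(p[:,1]>1)&(p[:,1]<418)]
            if len(p)<20: continue
            r=[]
            for z in(.014,.089):
                x,e=circ(ray(c,p,z)); r+=[z,(x*1000).round(1).tolist(),round(e*1000,1)]
            print(col,s.tolist(),r)
E
python3 shot.py 1
```

```text
{'clock': 1.8167, 'eef_pos': [0.6006, 0.0624, 0.2455], 'tool_rot': [0.7065, 0.7077, -0.0001, -0.0002], 'joint_pos': [0.1034, 0.4522, 0.3087, 1.4277, 0.0002, 0.1016], 'ft_force': [0.2942, 0.2424, -0.0887], 'grip_width': 0.0857}
cam [0.52  0.062 0.375] [ 0.314  0.001 -0.949]
red [80, 57, 75, 99, 2759] [0.014, [548.4, -90.6, 32.7], np.float64(4.0), 0.089, [542.5, -58.8, 25.9], np.float64(3.2)]
red [258, 158, 41, 59, 1518] [0.014, [618.6, 60.4, 26.0], np.float64(3.4), 0.089, [598.1, 60.7, 20.5], np.float64(2.7)]
blue [262, 0, 57, 80, 3134] [0.014, [488.2, 71.3, 26.0], np.float64(0.9), 0.089, [494.7, 69.4, 20.7], np.float64(0.8)]
blue [249, 117, 71, 88, 2672] [0.014, [600.6, 66.6, 34.0], np.float64(3.2), 0.089, [583.7, 65.8, 26.8], np.float64(2.7)]
yellow [105, 104, 35, 41, 319] [0.014, [555.5, -91.7, 17.5], np.float64(1.4), 0.089, [548.1, -59.8, 13.8], np.float64(1.1)]
yellow [59, 111, 45, 45, 1470] [0.014, [563.9, -129.2, 20.6], np.float64(0.2), 0.089, [554.8, -89.4, 16.3], np.float64(0.2)]
grey [410, 87, 78, 95, 4884] [0.014, [573.1, 226.3, 37.0], np.float64(1.0), 0.089, [562.0, 192.2, 29.3], np.float64(0.8)]
grey [18, 362, 88, 58, 1454] [0.014, [901.9, -202.1, 39.9], np.float64(5.2), 0.089, [822.4, -147.1, 31.6], np.float64(4.1)]
grey [456, 373, 87, 47, 1584] [0.014, [896.5, 327.1, 35.9], np.float64(6.4), 0.089, [818.1, 272.0, 28.4], np.float64(5.1)]
```

View pics/wrist_1.png

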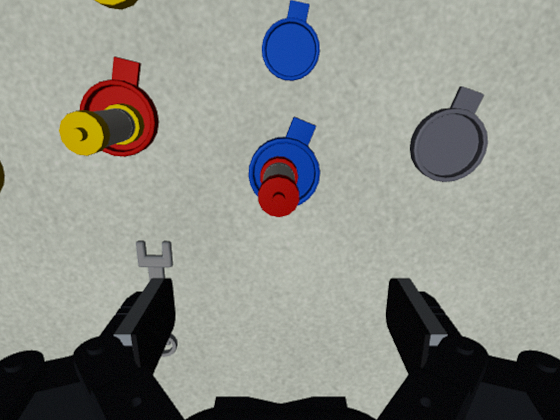

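The wrist view shows the red column top at about (278,197), inside the big blue tray at (284,170). The yellow column top is at (81,133) and the grey tray at (449,145). The jaws at the bottom are clear of everything.

```bash
python3 - <<'E'
from h import *
c=dict(np.load("wrist_1.npz"));t=dict(np.load("top0.npz"));s=dict(np.load("scene0.npz"))
b=[x for x in blobs(mask(c,"red"),300) if x[1][0]>200][0]
p=max(cv2.findContours(b[0].astype(np.uint8),0,1)[0],key=len)[:,0]
q=p[p[:,1]>190]; x,e=circ(ray(c,q,.089)); print("fit",x,e)
print("nozzle wrist",ray(c,[279,194],.097),"foot front",ray(c,[278,157.5],.019))
for n,col,uvr in(("scene","red",(280,220,310,242)),("scene","blue",(212,148,232,166)),("scene","yellow",(262,176,282,194)),):
    m=mask(s,col); k=np.zeros_like(m); a=uvr; k[a[1]:a[3],a[0]:a[2]]=1
    uv=np.argwhere(m&k)[:,::-1].mean(0); print(n,col,uv,ray(s,uv,.086))
E
```

```text
fit [0.60530733 0.06064911 0.01606387] 0.0002057541721523018
nozzle wrist [[0.60044477 0.06135558]] foot front [[0.58625695 0.06015998]]
scene red [295.0462963  230.97222222] [[0.60353056 0.05839118]]
scene blue [222.41463415 156.52439024] [[ 0.5940233  -0.25789227]]
scene yellow [272.07526882 184.5483871 ] [[ 0.5528335  -0.09135582]]
```

Call:
play_rows --motion '[{"fingers":-1,"translation":[-0.2,0.35,4]},{"fingers":-1,"translation":[-0.2,0.35,8]},{"fingers":-1,"translation":[-0.2,0.35,12]},{"fingers":-1,"translation":[-0.2,0.35,15]},{"fingers":-1,"translation":[-0.2,0.35,17.5]},{"fingers":-1,"translation":[-0.2,0.35,19.5]},{"fingers":-1,"translation":[-0.2,0.35,19.5]},{"fingers":-0.5,"translation":[-0.2,0.35,19.5]},{"fingers":-0.2,"translation":[-0.2,0.35,19.5]},{"fingers":0,"translation":[-0.2,0.35,19.5]},{"fingers":0.2,"translation":[-0.2,0.35,19.5]},{"fingers":0.3,"translation":[-0.2,0.35,19.5]},{"fingers":0.5,"translation":[-0.2,0.35,19.5]},{"fingers":1,"translation":[-0.2,0.35,19.5]},{"fingers":1,"translation":[-0.2,0.35,19.5]},{"fingers":1,"translation":[-0.2,0.35,19.5]},{"fingers":1,"translation":[-0.2,0.35,19.5]},{"fingers":1,"translation":[-0.2,0.35,19.5]}]'

```text
schema error: expected keys fingers, translation, roll
```

```bash
python3 -c "
from shot import *
shot('2');o=bot.get_obs();print({k:np.round(o[k],4).tolist() for k in('clock','eef_pos','ft_force','grip_width','joint_pos')})"
```

```text
{'clock': 1.8667, 'eef_pos': [0.6007, 0.0625, 0.2457], 'ft_force': [-0.1429, -0.3256, -0.8143], 'grip_width': 0.0853, 'joint_pos': [0.1036, 0.452, 0.3089, 1.4277, 0.0001, 0.1016]}
```

View pics/wrist_2.png

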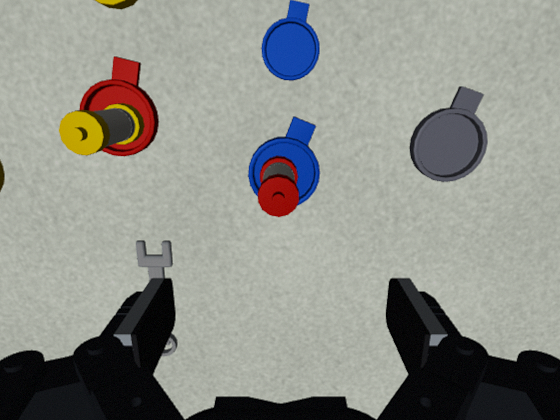

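The call was refused because each row needs a roll value, so nothing moved and the view is unchanged (5 pictures so far).

Call:
play_rows --motion '[{"fingers":-1,"roll":0,"translation":[-0.2,0.35,4]},{"fingers":-1,"roll":0,"translation":[-0.2,0.35,8]},{"fingers":-1,"roll":0,"translation":[-0.2,0.35,12]},{"fingers":-1,"roll":0,"translation":[-0.2,0.35,15]},{"fingers":-1,"roll":0,"translation":[-0.2,0.35,17.5]},{"fingers":-1,"roll":0,"translation":[-0.2,0.35,19.5]},{"fingers":-1,"roll":0,"translation":[-0.2,0.35,19.5]},{"fingers":-0.5,"roll":0,"translation":[-0.2,0.35,19.5]},{"fingers":-0.2,"roll":0,"translation":[-0.2,0.35,19.5]},{"fingers":0,"roll":0,"translation":[-0.2,0.35,19.5]},{"fingers":0.2,"roll":0,"translation":[-0.2,0.35,19.5]},{"fingers":0.3,"roll":0,"translation":[-0.2,0.35,19.5]},{"fingers":0.5,"roll":0,"translation":[-0.2,0.35,19.5]},{"fingers":1,"roll":0,"translation":[-0.2,0.35,19.5]},{"fingers":1,"roll":0,"translation":[-0.2,0.35,19.5]},{"fingers":1,"roll":0,"translation":[-0.2,0.35,19.5]},{"fingers":1,"roll":0,"translation":[-0.2,0.35,19.5]},{"fingers":1,"roll":0,"translation":[-0.2,0.35,19.5]}]'

```text
clock: 3.37
eef_pos: [0.6063, 0.0599, 0.0522]
tool_rot: [0.707, 0.707, 0.002, 0.001]
ft_force: [-0.9, 3.2, 6.3]
grip_width: 0.0296
```

```bash
python3 -c "
from shot import *
shot('3');o=bot.get_obs();print({k:np.round(o[k],4).tolist() for k in('clock','eef_pos','ft_force','grip_width','joint_pos')})"
```

```text
{'clock': 3.4167, 'eef_pos': [0.6063, 0.0599, 0.0522], 'ft_force': [-0.4906, 1.6762, 5.9307], 'grip_width': 0.0296, 'joint_pos': [0.098, 0.5926, 0.0156, 0.9904, 0.001, 0.0976]}
```

View pics/wrist_3.png

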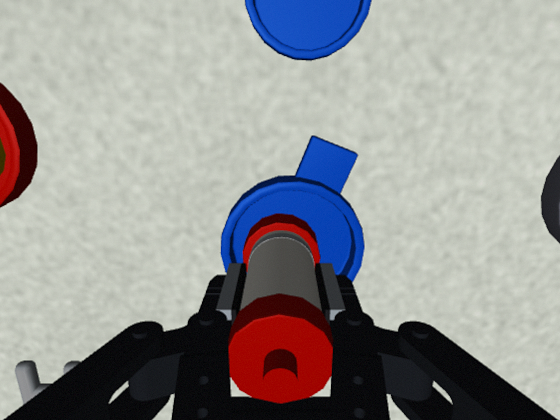

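Red is gripped: width 29.6 mm, and the view shows it between the pads, upright in the blue tray. Next I lift it and carry it over grey.

Call:
play_rows --motion '[{"fingers":1,"roll":0,"translation":[0,0,-1]},{"fingers":1,"roll":0,"translation":[0,0,-3]},{"fingers":1,"roll":0,"translation":[0,0,-5.5]},{"fingers":1,"roll":0,"translation":[0,0,-8]},{"fingers":1,"roll":0,"translation":[0.5,-0.1,-10]},{"fingers":1,"roll":0,"translation":[2,-0.4,-10]},{"fingers":1,"roll":0,"translation":[4,-0.8,-10]},{"fingers":1,"roll":0,"translation":[6,-1.1,-10]},{"fingers":1,"roll":0,"translation":[8,-1.5,-10]},{"fingers":1,"roll":0,"translation":[10,-1.9,-10]},{"fingers":1,"roll":0,"translation":[12,-2.2,-10]},{"fingers":1,"roll":0,"translation":[14,-2.6,-10]},{"fingers":1,"roll":0,"translation":[15.5,-2.9,-10]},{"fingers":1,"roll":0,"translation":[16.4,-3.1,-10]},{"fingers":1,"roll":0,"translation":[16.7,-3.1,-10]},{"fingers":1,"roll":0,"translation":[16.7,-3.1,-10]},{"fingers":1,"roll":0,"translation":[16.7,-3.1,-10]}]'

```text
clock: 4.83
eef_pos: [0.5742, 0.2255, 0.1502]
tool_rot: [0.707, 0.707, -0.0, 0.0]
ft_force: [0.7, -0.3, -2.0]
grip_width: 0.0296
```

```bash
python3 shot.py 4
```

```text
{'clock': 4.8833, 'eef_pos': [0.5742, 0.2253, 0.1502], 'tool_rot': [0.7075, 0.7067, -0.0003, 0.0002], 'joint_pos': [0.3741, 0.5236, 0.1733, 1.221, -0.0006, 0.3752], 'ft_force': [0.6503, 0.7844, -0.9361], 'grip_width': 0.0296}
cam [0.494 0.226 0.279] [ 0.315 -0.001 -0.949]
red [243, 221, 77, 51, 992] [0.014, [622.0, 225.1, 28.5], np.float64(1.9), 0.089, [585.8, 225.3, 20.4], np.float64(1.5)]
red [228, 307, 105, 97, 7390] [0.014, [720.5, 223.5, 48.1], np.float64(1.7), 0.089, [656.3, 224.1, 34.6], np.float64(1.4)]
blue [17, 13, 78, 105, 5263] [0.014, [487.3, 74.0, 26.5], np.float64(1.0), 0.089, [488.9, 116.9, 19.1], np.float64(0.8)]
blue [28, 163, 93, 113, 7019] [0.014, [600.4, 67.5, 37.4], np.float64(2.0), 0.089, [570.1, 112.3, 26.9], np.float64(1.5)]
grey [237, 124, 94, 108, 6108] [0.014, [566.0, 229.2, 34.3], np.float64(5.2), 0.089, [545.4, 228.3, 24.6], np.float64(3.8)]
grey [378, 335, 93, 85, 2080] [0.014, [742.2, 347.0, 33.0], np.float64(7.3), 0.089, [672.0, 312.6, 23.7], np.float64(5.2)]
grey [127, 353, 56, 51, 1250] [0.014, [742.0, 111.7, 23.2], np.float64(3.1), 0.089, [671.8, 143.9, 16.7], np.float64(2.2)]
grey [448, 398, 50, 22, 401] [0.014, [780.3, 398.1, 13.7], np.float64(3.0), 0.089, [699.3, 349.4, 9.8], np.float64(2.1)]
```

View pics/wrist_4.png

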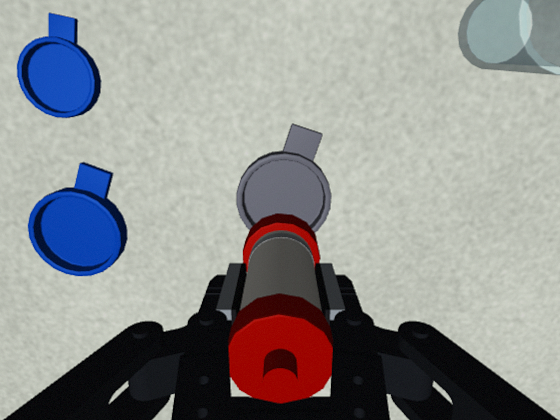

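Red is held upright, 2 mm short of the grey tray's centre in y. The blue tray at (77,230) is empty, and it measures (600,67.5) mm. Next I lower the column.

Call:
play_rows --motion '[{"fingers":1,"roll":0,"translation":[0.2,0,2]},{"fingers":1,"roll":0,"translation":[0.2,0,4.5]},{"fingers":1,"roll":0,"translation":[0.2,0,7]},{"fingers":1,"roll":0,"translation":[0.2,0,8.5]},{"fingers":1,"roll":0,"translation":[0.2,0,9.2]},{"fingers":1,"roll":0,"translation":[0.2,0,9.5]},{"fingers":1,"roll":0,"translation":[0.2,0,9.7]},{"fingers":1,"roll":0,"translation":[0.2,0,9.8]},{"fingers":1,"roll":0,"translation":[0.2,0,9.8]},{"fingers":1,"roll":0,"translation":[0.2,0,9.8]}]'

```text
clock: 5.72
eef_pos: [0.5749, 0.2286, 0.0536]
tool_rot: [0.707, 0.707, 0.001, 0.0]
ft_force: [-0.6, 0.8, -1.7]
grip_width: 0.0296
```

Call:
play_rows --motion '[{"fingers":1,"roll":0,"translation":[0,0,0.1]},{"fingers":1,"roll":0,"translation":[0,0,0.2]},{"fingers":1,"roll":0,"translation":[0,0,0.2]},{"fingers":1,"roll":0,"translation":[0,0,0.2]}]'

```text
clock: 6.05
eef_pos: [0.5748, 0.2287, 0.0522]
tool_rot: [0.707, 0.707, 0.001, 0.001]
ft_force: [-1.6, -0.6, 5.2]
grip_width: 0.0296
```

Call:
play_rows --motion '[{"fingers":0.1,"roll":0,"translation":[0,0,0.2]},{"fingers":-0.1,"roll":0,"translation":[0,0,0.2]},{"fingers":-0.5,"roll":0,"translation":[0,0,0.2]},{"fingers":-1,"roll":0,"translation":[0,0,0.2]},{"fingers":-1,"roll":0,"translation":[0,0,0.2]},{"fingers":-1,"roll":0,"translation":[0,0,0.2]},{"fingers":-1,"roll":0,"translation":[0,0,0.2]},{"fingers":-1,"roll":0,"translation":[0,0,-2]},{"fingers":-1,"roll":0,"translation":[0,0,-6]},{"fingers":-1,"roll":0,"translation":[0,0,-10]},{"fingers":-1,"roll":0,"translation":[0,0,-14]},{"fingers":-1,"roll":0,"translation":[0,0,-18]},{"fingers":-1,"roll":0,"translation":[0,0,-19]},{"fingers":-1,"roll":0,"translation":[0,0,-19]}]'

```text
clock: 7.22
eef_pos: [0.5764, 0.2292, 0.2458]
tool_rot: [0.707, 0.707, 0.005, 0.002]
ft_force: [0.2, -0.6, -0.1]
grip_width: 0.0852
```

```bash
python3 shot.py 5 | grep -v "^blue"
```

```text
{'clock': 7.2667, 'eef_pos': [0.5751, 0.2287, 0.2426], 'tool_rot': [0.7071, 0.7071, 0.0023, 0.001], 'joint_pos': [0.3785, 0.4806, 0.3459, 1.4311, 0.0, 0.3784], 'ft_force': [-0.0631, 0.4312, -0.6591], 'grip_width': 0.0854}
cam [0.494 0.229 0.374] [ 0.324  0.004 -0.946]
red [259, 147, 41, 59, 1564] [0.014, [585.8, 228.9, 25.5], np.float64(2.9), 0.089, [566.7, 228.9, 20.2], np.float64(2.4)]
grey [243, 110, 71, 86, 2411] [0.014, [572.7, 228.0, 33.8], np.float64(3.1), 0.089, [556.3, 228.2, 26.7], np.float64(2.6)]
grey [18, 365, 90, 55, 1392] [0.014, [888.4, -37.7, 41.7], np.float64(6.8), 0.089, [806.3, 17.8, 33.0], np.float64(5.4)]
grey [454, 377, 90, 43, 1507] [0.014, [891.3, 504.0, 42.6], np.float64(3.9), 0.089, [808.6, 446.7, 33.7], np.float64(3.1)]
```

View pics/wrist_5.png

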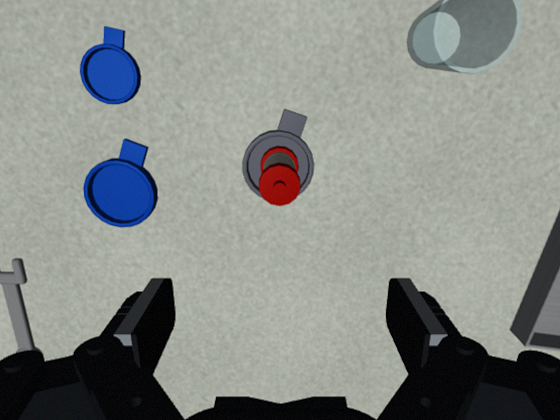

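Red stands upright and centred in the grey tray, with its top at (279,184) and the tray at (279,165). Now to the blue column.

Call:
play_rows --motion '[{"fingers":-1,"roll":0,"translation":[-48.6,2,0]},{"fingers":-1,"roll":0,"translation":[-48.6,2,0]},{"fingers":-1,"roll":0,"translation":[-48.6,2,0]},{"fingers":-1,"roll":0,"translation":[-48.6,2,0]},{"fingers":-1,"roll":0,"translation":[-48.6,2,0]},{"fingers":-1,"roll":0,"translation":[-48.6,2,0]},{"fingers":-1,"roll":0,"translation":[-48.6,2,0]},{"fingers":-1,"roll":0,"translation":[-48.6,2,0]},{"fingers":-1,"roll":0,"translation":[-48.6,2,0]},{"fingers":-1,"roll":0,"translation":[-48.6,2,0]},{"fingers":-1,"roll":0,"translation":[-48.6,2,0]},{"fingers":-1,"roll":0,"translation":[-48.6,2,0]},{"fingers":-1,"roll":0,"translation":[-48.6,2,0]},{"fingers":-1,"roll":0,"translation":[-48.6,2,0]},{"fingers":-1,"roll":0,"translation":[-48.6,2,0]},{"fingers":-1,"roll":0,"translation":[-48.6,2,0]}]'

```text
clock: 8.6
eef_pos: [0.5938, -0.2561, 0.2391]
tool_rot: [0.706, 0.708, -0.0, -0.001]
ft_force: [0.0, 0.5, 0.3]
grip_width: 0.0854
```

```bash
cat > topfit.py <<'E'
import sys; from shot import *
# fit column top disc seen by wrist from above, near x,y
def topfit(c,col,xy):
    T=c["world_to_cam"]; pr=lambda P:(lambda q:q[:2]/q[2])(c["intrinsics"]@(T[:3,:3]@P+T[:3,3]))
    uv=pr(np.array([*xy,.089])); best=min(blobs(mask(c,col),300),key=lambda b:np.min(np.hypot(*(np.argwhere(b[0])[:,::-1]-uv).T)))
    p=max(cv2.findContours(best[0].astype(np.uint8),0,1)[0],key=len)[:,0]
    q=p[p[:,1]>p[:,1].max()-18]; x,e=circ(ray(c,q,.089),.017); return x,e,uv,best[1]
if __name__=="__main__":
    print(topfit(dict(np.load(f"wrist_{sys.argv[1]}.npz")),sys.argv[2],[float(v) for v in sys.argv[3:5]]))
E
python3 topfit.py 1 red .604 .0605; python3 shot.py 6 | grep -v "^grey"; python3 topfit.py 6 blue .596 -.257
```

```text
(array([0.60413243, 0.06060824]), np.float64(0.0003312746964042809), array([277.96315185, 195.47797307]), array([ 258,  158,   41,   59, 1518], dtype=int32))
{'clock': 8.65, 'eef_pos': [0.594, -0.256, 0.2397], 'tool_rot': [0.7063, 0.7079, -0.0002, -0.0007], 'joint_pos': [-0.407, 0.5484, 0.4485, 1.4724, 0.0002, -0.4092], 'ft_force': [0.701, -0.5207, 0.0453], 'grip_width': 0.0853}
cam [ 0.513 -0.256  0.369] [ 0.313  0.002 -0.95 ]
red [414, 66, 77, 99, 3090] [0.014, [548.5, -95.6, 33.0], np.float64(3.6), 0.089, [541.0, -129.6, 26.0], np.float64(2.8)]
blue [68, 141, 37, 37, 1023] [0.014, [581.5, -443.5, 17.1], np.float64(0.2), 0.089, [567.1, -403.9, 13.5], np.float64(0.2)]
blue [260, 157, 42, 60, 1621] [0.014, [609.7, -255.8, 26.0], np.float64(3.4), 0.089, [589.3, -255.9, 20.4], np.float64(2.7)]
yellow [462, 0, 49, 14, 335] [0.014, [420.0, -81.7, 31.7], np.float64(1.8), 0.089, [438.6, -118.7, 25.9], np.float64(1.6)]
yellow [438, 113, 36, 40, 334] [0.014, [555.5, -87.4, 17.6], np.float64(1.3), 0.089, [546.6, -123.1, 13.8], np.float64(1.1)]
yellow [243, 122, 72, 91, 2395] [0.014, [599.4, -258.1, 33.9], np.float64(3.2), 0.089, [581.1, -257.7, 26.7], np.float64(2.6)]
yellow [479, 122, 45, 45, 1492] [0.014, [565.9, -44.9, 20.8], np.float64(0.2), 0.089, [554.8, -89.6, 16.4], np.float64(0.2)]
(array([ 0.59515363, -0.25579249]), np.float64(0.00023166141139169955), array([278.76620841, 196.39662762]), array([ 260,  157,   42,   60, 1621], dtype=int32))
```

View pics/wrist_6.png

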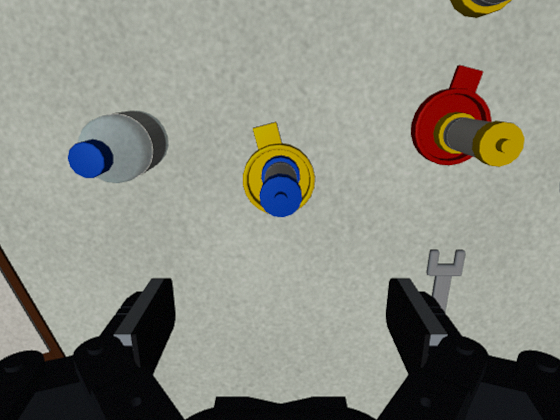

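The blue column's top is at (280,196), in the yellow tray, and measures (595,-256) mm. The bottle at (120,150) is well clear.

Call:
play_rows --motion '[{"fingers":-1,"roll":0,"translation":[0,0.1,4]},{"fingers":-1,"roll":0,"translation":[0,0.1,8]},{"fingers":-1,"roll":0,"translation":[0,0.1,12]},{"fingers":-1,"roll":0,"translation":[0,0.1,15]},{"fingers":-1,"roll":0,"translation":[0,0.1,17.5]},{"fingers":-1,"roll":0,"translation":[0,0.1,19]},{"fingers":-1,"roll":0,"translation":[0,0.1,19]},{"fingers":-0.5,"roll":0,"translation":[0,0.1,19]},{"fingers":-0.2,"roll":0,"translation":[0,0.1,19]},{"fingers":0,"roll":0,"translation":[0,0.1,19]},{"fingers":0.2,"roll":0,"translation":[0,0.1,19]},{"fingers":0.3,"roll":0,"translation":[0,0.1,19]},{"fingers":0.5,"roll":0,"translation":[0,0.1,19]},{"fingers":1,"roll":0,"translation":[0,0.1,19]},{"fingers":1,"roll":0,"translation":[0,0.1,19]},{"fingers":1,"roll":0,"translation":[0,0.1,19]},{"fingers":1,"roll":0,"translation":[0,0.1,19]},{"fingers":1,"roll":0,"translation":[0,0.1,19]}]'

```text
clock: 10.15
eef_pos: [0.5962, -0.2575, 0.0521]
tool_rot: [0.707, 0.707, 0.001, 0.001]
ft_force: [0.1, 2.5, 6.6]
grip_width: 0.0297
```

Call:
play_rows --motion '[{"fingers":1,"roll":0,"translation":[0,0,-1]},{"fingers":1,"roll":0,"translation":[0,0,-4]},{"fingers":1,"roll":0,"translation":[0,0,-8]},{"fingers":1,"roll":0,"translation":[0,0,-12]},{"fingers":1,"roll":0,"translation":[1,0,-14]},{"fingers":1,"roll":0,"translation":[3,0.1,-14]},{"fingers":1,"roll":0,"translation":[6,0.1,-14]},{"fingers":1,"roll":0,"translation":[9,0.2,-14]},{"fingers":1,"roll":0,"translation":[12,0.2,-14]},{"fingers":1,"roll":0,"translation":[15,0.3,-14]},{"fingers":1,"roll":0,"translation":[18,0.3,-14]},{"fingers":1,"roll":0,"translation":[21,0.4,-14]},{"fingers":1,"roll":0,"translation":[24,0.5,-14]},{"fingers":1,"roll":0,"translation":[27,0.5,-14]},{"fingers":1,"roll":0,"translation":[29.5,0.6,-14]},{"fingers":1,"roll":0,"translation":[31.5,0.6,-14]},{"fingers":1,"roll":0,"translation":[32.3,0.6,-14]},{"fingers":1,"roll":0,"translation":[32.4,0.6,-14]},{"fingers":1,"roll":0,"translation":[32.4,0.6,-14]},{"fingers":1,"roll":0,"translation":[32.4,0.6,-14]}]'

```text
clock: 11.82
eef_pos: [0.601, 0.065, 0.1903]
tool_rot: [0.708, 0.707, -0.0, 0.0]
ft_force: [0.1, 0.2, -1.5]
grip_width: 0.0293
```

```bash
python3 shot.py 7 | grep -v "^grey"
```

```text
{'clock': 11.8667, 'eef_pos': [0.6011, 0.0647, 0.1903], 'tool_rot': [0.7077, 0.7065, -0.0003, 0.0001], 'joint_pos': [0.1076, 0.4752, 0.2013, 1.2972, -0.0006, 0.1094], 'ft_force': [1.0721, -0.1922, -0.9226], 'grip_width': 0.0293}
cam [0.52  0.065 0.32 ] [ 0.315 -0.001 -0.949]
red [41, 52, 89, 116, 3774] [0.014, [548.2, -90.7, 32.8], np.float64(4.2), 0.089, [541.3, -52.4, 24.7], np.float64(3.2)]
red [452, 131, 50, 46, 580] [0.014, [573.8, 228.8, 18.2], np.float64(1.8), 0.089, [560.7, 188.6, 13.7], np.float64(1.4)]
red [504, 147, 56, 52, 2269] [0.014, [590.0, 278.9, 22.8], np.float64(1.9), 0.089, [572.9, 226.5, 17.3], np.float64(1.5)]
blue [255, 0, 68, 79, 4091] [0.014, [489.1, 71.2, 25.6], np.float64(0.2), 0.089, [496.8, 69.8, 19.3], np.float64(0.1)]
blue [240, 122, 83, 152, 7070] [0.014, [612.2, 69.0, 44.9], np.float64(10.6), 0.089, [589.8, 67.9, 33.9], np.float64(8.0)]
blue [228, 297, 105, 107, 9175] [0.014, [776.1, 64.4, 60.6], np.float64(2.9), 0.089, [713.3, 64.6, 45.7], np.float64(2.2)]
yellow [70, 107, 42, 47, 431] [0.014, [555.5, -92.1, 17.7], np.float64(1.3), 0.089, [546.9, -53.6, 13.3], np.float64(1.1)]
yellow [4, 116, 56, 55, 2164] [0.014, [565.9, -139.8, 21.7], np.float64(0.2), 0.089, [554.7, -89.5, 16.4], np.float64(0.2)]
```

View pics/wrist_7.png

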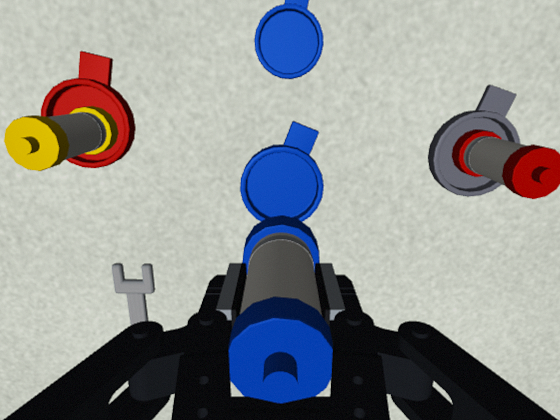

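Blue is held upright over the big blue tray, which is centred at (282,185). I shift 2 mm in y and lower.

Call:
play_rows --motion '[{"fingers":1,"roll":0,"translation":[0.2,0,2.5]},{"fingers":1,"roll":0,"translation":[0.2,0,6]},{"fingers":1,"roll":0,"translation":[0.2,0,9.5]},{"fingers":1,"roll":0,"translation":[0.2,0,12]},{"fingers":1,"roll":0,"translation":[0.2,0,13]},{"fingers":1,"roll":0,"translation":[0.2,0,13.5]},{"fingers":1,"roll":0,"translation":[0.2,0,13.8]},{"fingers":1,"roll":0,"translation":[0.2,0,13.9]},{"fingers":1,"roll":0,"translation":[0.2,0,14]},{"fingers":1,"roll":0,"translation":[0.2,0,14]},{"fingers":1,"roll":0,"translation":[0.2,0,14]}]'

```text
clock: 12.78
eef_pos: [0.6026, 0.0683, 0.0521]
tool_rot: [0.707, 0.707, 0.001, 0.001]
ft_force: [0.7, 0.1, 2.2]
grip_width: 0.0291
```

Call:
play_rows --motion '[{"fingers":1,"roll":0,"translation":[0,0,0.1]},{"fingers":0.1,"roll":0,"translation":[0,0,0.1]},{"fingers":-0.1,"roll":0,"translation":[0,0,0.1]},{"fingers":-0.5,"roll":0,"translation":[0,0,0]},{"fingers":-1,"roll":0,"translation":[0,0,0]},{"fingers":-1,"roll":0,"translation":[0,0,0]},{"fingers":-1,"roll":0,"translation":[0,0,0]},{"fingers":-1,"roll":0,"translation":[0,0,0]},{"fingers":-1,"roll":0,"translation":[0,0,-3]},{"fingers":-1,"roll":0,"translation":[0,0,-7]},{"fingers":-1,"roll":0,"translation":[0,0,-11]},{"fingers":-1,"roll":0,"translation":[0,0,-15]},{"fingers":-1,"roll":0,"translation":[0,0,-18]},{"fingers":-1,"roll":0,"translation":[0,0,-19]},{"fingers":-1,"roll":0,"translation":[0,0,-19]}]'

```text
clock: 14.03
eef_pos: [0.603, 0.0685, 0.2444]
tool_rot: [0.707, 0.707, 0.003, 0.002]
ft_force: [0.0, 0.2, -0.3]
grip_width: 0.0853
```

```bash
python3 shot.py 8 | grep -E "^blue|eef|cam"; python3 topfit.py 8 blue .601 .067;python3 topfit.py 8 yellow .554 -.09
```

```text
{'clock': 14.0833, 'eef_pos': [0.6017, 0.0684, 0.2414], 'tool_rot': [0.7071, 0.7071, 0.0011, 0.0009], 'joint_pos': [0.1131, 0.4542, 0.3012, 1.415, 0.0, 0.1131], 'ft_force': [-1.028, -0.3469, -1.7837], 'grip_width': 0.0851}
cam [0.521 0.068 0.373] [ 0.322  0.001 -0.947]
blue [254, 0, 58, 75, 3113] [0.014, [488.6, 71.3, 25.6], np.float64(0.3), 0.089, [495.4, 70.7, 20.3], np.float64(0.3)]
blue [242, 112, 71, 97, 4232] [0.014, [602.3, 66.7, 36.1], np.float64(1.9), 0.089, [585.3, 67.1, 28.7], np.float64(1.7)]
(array([0.60127811, 0.06803621]), np.float64(0.0003649708782546852), array([278.05963324, 187.60706184]), array([ 242,  112,   71,   97, 4232], dtype=int32))
(array([ 0.55358773, -0.08920392]), np.float64(0.00023688897468225265), array([ 69.97267239, 127.63073805]), array([  49,  106,   45,   45, 1493], dtype=int32))
```

Blue's top is at (601,68) against a tray centre of (601,67), so it stands upright. Next is yellow, at (554,-90).

Call:
play_rows --motion '[{"fingers":-1,"roll":0,"translation":[-15.9,-4.8,0]},{"fingers":-1,"roll":0,"translation":[-15.9,-4.8,0]},{"fingers":-1,"roll":0,"translation":[-15.9,-4.8,0]},{"fingers":-1,"roll":0,"translation":[-15.9,-4.8,0]},{"fingers":-1,"roll":0,"translation":[-15.9,-4.8,0]},{"fingers":-1,"roll":0,"translation":[-15.9,-4.8,0]},{"fingers":-1,"roll":0,"translation":[-15.9,-4.8,0]},{"fingers":-1,"roll":0,"translation":[-15.9,-4.8,0]}]'

```text
clock: 14.75
eef_pos: [0.5528, -0.0897, 0.2387]
tool_rot: [0.707, 0.708, -0.001, -0.001]
ft_force: [0.5, 0.7, -0.3]
grip_width: 0.0853
```

```bash
python3 shot.py 9 | grep -E "^yell|^red|eef"; python3 topfit.py 9 yellow .554 -.09
```

```text
{'clock': 14.8, 'eef_pos': [0.553, -0.0894, 0.2391], 'tool_rot': [0.7064, 0.7078, -0.0005, -0.0009], 'joint_pos': [-0.1604, 0.365, 0.1609, 1.3687, 0.0003, -0.1624], 'ft_force': [-0.8314, 0.4228, -0.2887], 'grip_width': 0.0857}
red [240, 111, 73, 90, 2818] [0.014, [546.8, -93.0, 33.8], np.float64(3.5), 0.089, [530.9, -92.4, 26.6], np.float64(2.8)]
yellow [252, 0, 78, 66, 3738] [0.014, [420.0, -82.0, 32.4], np.float64(1.8), 0.089, [431.0, -83.6, 25.5], np.float64(1.4)]
yellow [259, 157, 43, 60, 1626] [0.014, [568.2, -89.5, 26.1], np.float64(3.4), 0.089, [547.9, -89.6, 20.5], np.float64(2.7)]
yellow [80, 164, 71, 88, 3836] [0.014, [600.3, -257.8, 36.0], np.float64(1.2), 0.089, [573.1, -222.3, 28.4], np.float64(1.0)]
(array([ 0.55385939, -0.08946683]), np.float64(0.00027618546496003746), array([279.55536709, 195.43955553]), array([ 259,  157,   43,   60, 1626], dtype=int32))
```

View pics/wrist_9.png

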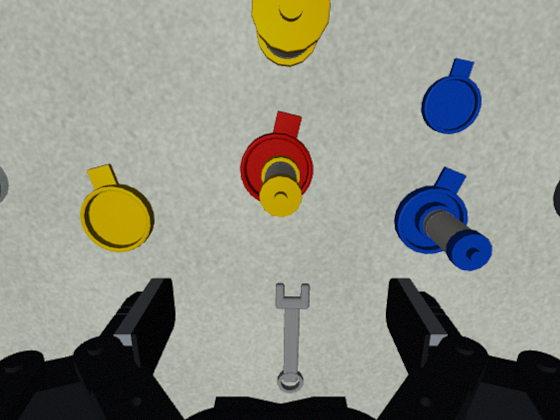

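The short yellow column is at (280,195) in the red tray, and the tall decoy at (290,25) is outside it. Blue stands in the blue tray. The yellow tray at (117,218) is empty, and it measures (600,-258) mm.

Call:
play_rows --motion '[{"fingers":-1,"roll":0,"translation":[0,0,4]},{"fingers":-1,"roll":0,"translation":[0,0,8]},{"fingers":-1,"roll":0,"translation":[0,0,12]},{"fingers":-1,"roll":0,"translation":[0,0,15]},{"fingers":-1,"roll":0,"translation":[0,0,17.5]},{"fingers":-1,"roll":0,"translation":[0,0,19]},{"fingers":-1,"roll":0,"translation":[0,0,19]},{"fingers":-0.5,"roll":0,"translation":[0,0,19]},{"fingers":-0.2,"roll":0,"translation":[0,0,19]},{"fingers":0,"roll":0,"translation":[0,0,19]},{"fingers":0.2,"roll":0,"translation":[0,0,19]},{"fingers":0.3,"roll":0,"translation":[0,0,19]},{"fingers":0.5,"roll":0,"translation":[0,0,19]},{"fingers":1,"roll":0,"translation":[0,0,19]},{"fingers":1,"roll":0,"translation":[0,0,19]},{"fingers":1,"roll":0,"translation":[0,0,19]},{"fingers":1,"roll":0,"translation":[0,0,19]},{"fingers":1,"roll":0,"translation":[0,0,19]}]'

```text
clock: 16.3
eef_pos: [0.5542, -0.0904, 0.0518]
tool_rot: [0.707, 0.707, 0.001, 0.001]
ft_force: [-0.2, 2.2, 5.6]
grip_width: 0.0291
```

Call:
play_rows --motion '[{"fingers":1,"roll":0,"translation":[0,0,-1]},{"fingers":1,"roll":0,"translation":[0,0,-3]},{"fingers":1,"roll":0,"translation":[0,0,-6]},{"fingers":1,"roll":0,"translation":[0,0,-9]},{"fingers":1,"roll":0,"translation":[-0.5,0.1,-10]},{"fingers":1,"roll":0,"translation":[-2,0.5,-10]},{"fingers":1,"roll":0,"translation":[-4,1.1,-10]},{"fingers":1,"roll":0,"translation":[-6,1.6,-10]},{"fingers":1,"roll":0,"translation":[-8,2.2,-10]},{"fingers":1,"roll":0,"translation":[-10,2.7,-10]},{"fingers":1,"roll":0,"translation":[-12,3.3,-10]},{"fingers":1,"roll":0,"translation":[-14,3.8,-10]},{"fingers":1,"roll":0,"translation":[-15.7,4.3,-10]},{"fingers":1,"roll":0,"translation":[-16.6,4.5,-10]},{"fingers":1,"roll":0,"translation":[-16.8,4.6,-10]},{"fingers":1,"roll":0,"translation":[-16.8,4.6,-10]},{"fingers":1,"roll":0,"translation":[-16.8,4.6,-10]}]'

```text
clock: 17.72
eef_pos: [0.5984, -0.2581, 0.1495]
tool_rot: [0.707, 0.707, -0.0, -0.001]
ft_force: [-0.1, 0.7, -1.3]
grip_width: 0.0294
```

```bash
python3 shot.py 10 | grep -E "^yell|^red|eef"
```

```text
{'clock': 17.7667, 'eef_pos': [0.5986, -0.2578, 0.1498], 'tool_rot': [0.7068, 0.7074, -0.0001, -0.0007], 'joint_pos': [-0.4068, 0.5944, 0.2927, 1.2706, 0.0003, -0.4076], 'ft_force': [-0.7354, 0.0947, -1.565], 'grip_width': 0.0293}
red [462, 50, 98, 133, 8446] [0.014, [547.4, -92.1, 37.3], np.float64(1.8), 0.089, [538.9, -139.0, 26.9], np.float64(1.4)]
yellow [234, 127, 94, 109, 6242] [0.014, [593.0, -257.8, 33.9], np.float64(4.2), 0.089, [571.6, -257.9, 24.3], np.float64(3.0)]
yellow [243, 226, 76, 51, 929] [0.014, [649.1, -258.0, 28.0], np.float64(1.9), 0.089, [612.2, -258.1, 20.0], np.float64(1.4)]
yellow [228, 319, 105, 85, 6615] [0.014, [748.6, -258.3, 45.5], np.float64(1.0), 0.089, [683.3, -258.3, 32.7], np.float64(0.7)]
```

View pics/wrist_10.png

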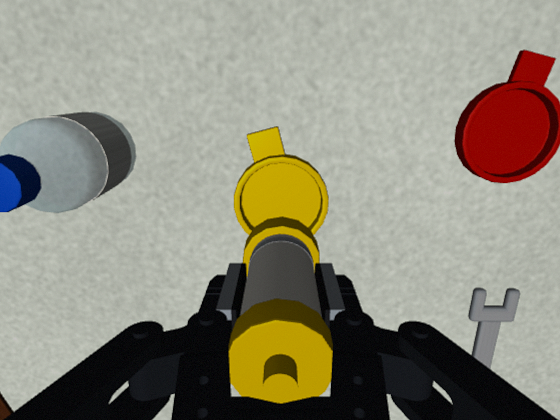

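Yellow is aligned with the yellow tray, the two centres sharing u≈281. The red tray is empty and measures (548,-92). I lower it and shift x by 1 mm.

Call:
play_rows --motion '[{"fingers":1,"roll":0,"translation":[0,0.1,2]},{"fingers":1,"roll":0,"translation":[0,0.1,4.5]},{"fingers":1,"roll":0,"translation":[0,0.1,7]},{"fingers":1,"roll":0,"translation":[0,0.1,8.5]},{"fingers":1,"roll":0,"translation":[0,0.1,9.2]},{"fingers":1,"roll":0,"translation":[0,0.1,9.6]},{"fingers":1,"roll":0,"translation":[0,0.1,9.8]},{"fingers":1,"roll":0,"translation":[0,0.1,9.9]},{"fingers":1,"roll":0,"translation":[0,0.1,10]},{"fingers":1,"roll":0,"translation":[0,0.1,10]},{"fingers":1,"roll":0,"translation":[0,0.1,10]}]'

```text
clock: 18.68
eef_pos: [0.6011, -0.259, 0.0518]
tool_rot: [0.707, 0.707, 0.001, 0.001]
ft_force: [0.1, 0.8, 0.7]
grip_width: 0.029
```

Call:
play_rows --motion '[{"fingers":1,"roll":0,"translation":[0,0,0.1]},{"fingers":1,"roll":0,"translation":[0,0,0.15]},{"fingers":0.1,"roll":0,"translation":[0,0,0.15]},{"fingers":-0.1,"roll":0,"translation":[0,0,0.1]},{"fingers":-0.5,"roll":0,"translation":[0,0,0]},{"fingers":-1,"roll":0,"translation":[0,0,0]},{"fingers":-1,"roll":0,"translation":[0,0,0]},{"fingers":-1,"roll":0,"translation":[0,0,0]},{"fingers":-1,"roll":0,"translation":[0,0,0]},{"fingers":-1,"roll":0,"translation":[0,0,-3]},{"fingers":-1,"roll":0,"translation":[0,0,-7]},{"fingers":-1,"roll":0,"translation":[0,0,-11]},{"fingers":-1,"roll":0,"translation":[0,0,-15]},{"fingers":-1,"roll":0,"translation":[0,0,-18]},{"fingers":-1,"roll":0,"translation":[0,0,-19]},{"fingers":-1,"roll":0,"translation":[0,0,-19]}]'

```text
clock: 20.02
eef_pos: [0.6018, -0.2595, 0.2447]
tool_rot: [0.707, 0.707, 0.001, 0.004]
ft_force: [1.3, 0.5, 0.7]
grip_width: 0.0852
```

```bash
python3 shot.py 11 | grep -E "^yell|^red|eef"; python3 topfit.py 11 yellow .601 -.258
```

```text
{'clock': 20.0667, 'eef_pos': [0.6008, -0.259, 0.2415], 'tool_rot': [0.7071, 0.7071, 0.0006, 0.0014], 'joint_pos': [-0.407, 0.5608, 0.4739, 1.4807, -0.0, -0.4071], 'ft_force': [-0.9814, -0.2107, -0.3667], 'grip_width': 0.0854}
red [419, 53, 76, 100, 4883] [0.014, [548.4, -93.7, 35.9], np.float64(1.2), 0.089, [542.4, -128.2, 28.5], np.float64(1.0)]
yellow [248, 111, 71, 99, 4208] [0.014, [600.6, -258.2, 36.2], np.float64(1.8), 0.089, [583.8, -258.4, 28.8], np.float64(1.6)]
(array([ 0.60055029, -0.25828486]), np.float64(0.00035211350881500514), array([282.60546171, 188.94061454]), array([ 248,  111,   71,   99, 4208], dtype=int32))
```

Call:
play_rows --motion '[{"fingers":-1,"roll":0,"translation":[48.7,-2.7,0]},{"fingers":-1,"roll":0,"translation":[48.7,-2.7,0]},{"fingers":-1,"roll":0,"translation":[48.7,-2.7,0]},{"fingers":-1,"roll":0,"translation":[48.7,-2.7,0]},{"fingers":-1,"roll":0,"translation":[48.7,-2.7,0]},{"fingers":-1,"roll":0,"translation":[48.7,-2.7,0]},{"fingers":-1,"roll":0,"translation":[48.7,-2.7,0]},{"fingers":-1,"roll":0,"translation":[48.7,-2.7,0]},{"fingers":-1,"roll":0,"translation":[48.7,-2.7,0]},{"fingers":-1,"roll":0,"translation":[48.7,-2.7,0]},{"fingers":-1,"roll":0,"translation":[48.7,-2.7,0]},{"fingers":-1,"roll":0,"translation":[48.7,-2.7,0]},{"fingers":-1,"roll":0,"translation":[48.7,-2.7,0]},{"fingers":-1,"roll":0,"translation":[48.7,-2.7,0]},{"fingers":-1,"roll":0,"translation":[48.7,-2.7,0]},{"fingers":-1,"roll":0,"translation":[48.7,-2.7,0]}]'

```text
clock: 21.4
eef_pos: [0.5727, 0.2267, 0.2388]
tool_rot: [0.708, 0.707, -0.001, -0.0]
ft_force: [0.4, -0.1, 0.4]
grip_width: 0.0857
```

```bash
python3 shot.py 12 | grep -E "^red|eef"; python3 topfit.py 12 red .573 .228;python3 topfit.py 12 blue .601 .067
```

```text
{'clock': 21.45, 'eef_pos': [0.5729, 0.2266, 0.2393], 'tool_rot': [0.7078, 0.7064, -0.0009, -0.0003], 'joint_pos': [0.3767, 0.4812, 0.3385, 1.4301, -0.0002, 0.3788], 'ft_force': [-0.134, 0.4395, 0.8002], 'grip_width': 0.0853}
red [263, 156, 42, 60, 1615] [0.014, [587.0, 229.2, 25.8], np.float64(3.1), 0.089, [566.9, 228.8, 20.3], np.float64(2.5)]
(array([0.572624 , 0.2290725]), np.float64(0.0002252156981122546), array([282.0240958 , 194.28017471]), array([ 263,  156,   42,   60, 1615], dtype=int32))
(array([0.60177906, 0.06870126]), np.float64(0.00021037039720750786), array([ 83.22023463, 227.76102592]), array([  65,  210,   42,   39, 1187], dtype=int32))
```

Call:
play_rows --motion '[{"fingers":-1,"roll":0,"translation":[0.1,0,4]},{"fingers":-1,"roll":0,"translation":[0.1,0,8]},{"fingers":-1,"roll":0,"translation":[0.1,0,12]},{"fingers":-1,"roll":0,"translation":[0.1,0,15]},{"fingers":-1,"roll":0,"translation":[0.1,0,17.5]},{"fingers":-1,"roll":0,"translation":[0.1,0,19]},{"fingers":-1,"roll":0,"translation":[0.1,0,19]},{"fingers":-0.5,"roll":0,"translation":[0.1,0,19]},{"fingers":-0.2,"roll":0,"translation":[0.1,0,19]},{"fingers":0,"roll":0,"translation":[0.1,0,19]},{"fingers":0.2,"roll":0,"translation":[0.1,0,19]},{"fingers":0.3,"roll":0,"translation":[0.1,0,19]},{"fingers":0.5,"roll":0,"translation":[0.1,0,19]},{"fingers":1,"roll":0,"translation":[0.1,0,19]},{"fingers":1,"roll":0,"translation":[0.1,0,19]},{"fingers":1,"roll":0,"translation":[0.1,0,19]},{"fingers":1,"roll":0,"translation":[0.1,0,19]},{"fingers":1,"roll":0,"translation":[0.1,0,19]}]'

```text
clock: 22.95
eef_pos: [0.5741, 0.2293, 0.0521]
tool_rot: [0.707, 0.707, 0.001, 0.001]
ft_force: [-0.1, -1.8, 5.4]
grip_width: 0.0293
```

Call:
play_rows --motion '[{"fingers":1,"roll":0,"translation":[0,0,-1]},{"fingers":1,"roll":0,"translation":[0,0,-4]},{"fingers":1,"roll":0,"translation":[0,0,-8]},{"fingers":1,"roll":0,"translation":[0,0,-12]},{"fingers":1,"roll":0,"translation":[-1,0,-14]},{"fingers":1,"roll":0,"translation":[-3,-0.2,-14]},{"fingers":1,"roll":0,"translation":[-6,-0.4,-14]},{"fingers":1,"roll":0,"translation":[-9,-0.7,-14]},{"fingers":1,"roll":0,"translation":[-12,-0.9,-14]},{"fingers":1,"roll":0,"translation":[-15,-1.1,-14]},{"fingers":1,"roll":0,"translation":[-18,-1.4,-14]},{"fingers":1,"roll":0,"translation":[-21,-1.6,-14]},{"fingers":1,"roll":0,"translation":[-24,-1.9,-14]},{"fingers":1,"roll":0,"translation":[-27,-2.1,-14]},{"fingers":1,"roll":0,"translation":[-29.5,-2.3,-14]},{"fingers":1,"roll":0,"translation":[-31.3,-2.4,-14]},{"fingers":1,"roll":0,"translation":[-32,-2.5,-14]},{"fingers":1,"roll":0,"translation":[-32.1,-2.5,-14]},{"fingers":1,"roll":0,"translation":[-32.1,-2.5,-14]},{"fingers":1,"roll":0,"translation":[-32.1,-2.5,-14]}]'

```text
clock: 24.62
eef_pos: [0.5481, -0.0905, 0.1903]
tool_rot: [0.707, 0.708, 0.0, -0.0]
ft_force: [-0.5, -0.0, -2.0]
grip_width: 0.0296
```

```bash
python3 shot.py 13 | grep -E "^yell|^red|eef"
```

```text
{'clock': 24.6667, 'eef_pos': [0.5481, -0.0904, 0.1903], 'tool_rot': [0.7065, 0.7077, 0.0001, -0.0003], 'joint_pos': [-0.1637, 0.3786, 0.0523, 1.2448, 0.0006, -0.1655], 'ft_force': [0.1476, -0.8774, -1.82], 'grip_width': 0.0295}
red [236, 120, 83, 154, 6636] [0.014, [551.4, -87.3, 40.3], np.float64(8.8), 0.089, [530.8, -88.0, 30.5], np.float64(6.6)]
red [228, 299, 105, 105, 7691] [0.014, [729.3, -92.2, 55.3], np.float64(2.6), 0.089, [664.9, -91.9, 41.8], np.float64(2.0)]
yellow [246, 0, 98, 69, 4533] [0.014, [419.8, -81.2, 33.0], np.float64(1.8), 0.089, [431.4, -83.5, 24.9], np.float64(1.4)]
yellow [54, 180, 81, 98, 3339] [0.014, [599.3, -256.1, 33.8], np.float64(3.1), 0.089, [566.9, -215.4, 25.5], np.float64(2.4)]
yellow [17, 264, 49, 43, 1454] [0.014, [645.5, -313.6, 21.7], np.float64(0.3), 0.089, [601.8, -258.9, 16.4], np.float64(0.2)]
```

View pics/wrist_13.png

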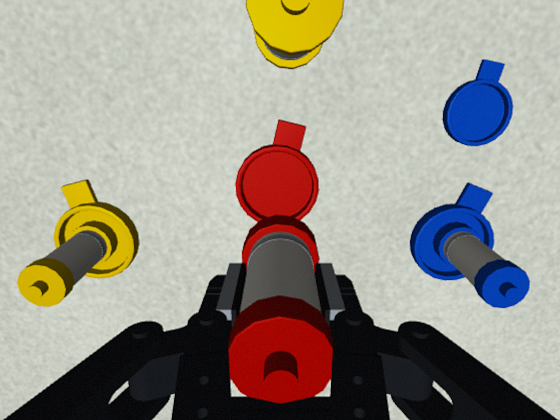

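Red is over the red tray, which is centred at u≈277 against 281 for the column, so I shift -2 mm in y. Yellow and blue stand in their own trays.

Call:
play_rows --motion '[{"fingers":1,"roll":0,"translation":[-0.2,0,2.5]},{"fingers":1,"roll":0,"translation":[-0.2,0,6]},{"fingers":1,"roll":0,"translation":[-0.2,0,9.5]},{"fingers":1,"roll":0,"translation":[-0.2,0,12]},{"fingers":1,"roll":0,"translation":[-0.2,0,13]},{"fingers":1,"roll":0,"translation":[-0.2,0,13.5]},{"fingers":1,"roll":0,"translation":[-0.2,0,13.8]},{"fingers":1,"roll":0,"translation":[-0.2,0,13.9]},{"fingers":1,"roll":0,"translation":[-0.2,0,14]},{"fingers":1,"roll":0,"translation":[-0.2,0,14]},{"fingers":1,"roll":0,"translation":[-0.2,0,14]}]'

```text
clock: 25.58
eef_pos: [0.5496, -0.0938, 0.0521]
tool_rot: [0.707, 0.707, 0.001, 0.001]
ft_force: [0.0, 0.4, 3.2]
grip_width: 0.0293
```

Call:
play_rows --motion '[{"fingers":1,"roll":0,"translation":[0,0,0.1]},{"fingers":0.1,"roll":0,"translation":[0,0,0.1]},{"fingers":-0.1,"roll":0,"translation":[0,0,0.1]},{"fingers":-0.5,"roll":0,"translation":[0,0,0]},{"fingers":-1,"roll":0,"translation":[0,0,0]},{"fingers":-1,"roll":0,"translation":[0,0,0]},{"fingers":-1,"roll":0,"translation":[0,0,0]},{"fingers":-1,"roll":0,"translation":[0,0,0]},{"fingers":-1,"roll":0,"translation":[0,0,-3]},{"fingers":-1,"roll":0,"translation":[0,0,-7]},{"fingers":-1,"roll":0,"translation":[0,0,-11]},{"fingers":-1,"roll":0,"translation":[0,0,-15]},{"fingers":-1,"roll":0,"translation":[0,0,-18]},{"fingers":-1,"roll":0,"translation":[0,0,-19]},{"fingers":-1,"roll":0,"translation":[0,0,-19]},{"fingers":-1,"roll":0,"translation":[0,0,-19]},{"fingers":-1,"roll":0,"translation":[0,0,-19]}]'

```text
clock: 27.0
eef_pos: [0.5469, -0.0935, 0.238]
tool_rot: [0.707, 0.707, -0.001, -0.002]
ft_force: [0.3, 0.0, -1.6]
grip_width: 0.0856
```

```bash
python3 shot.py 14 | grep -E "^yell|^red|^blue|eef"; python3 topfit.py 14 red .549 -.092;python3 topfit.py 14 blue .601 .067;python3 topfit.py 14 yellow .601 -.258; python3 -c "
from shot import *
shot('14','scene')"
```

```text
{'clock': 27.05, 'eef_pos': [0.5467, -0.0935, 0.2377], 'tool_rot': [0.7071, 0.7071, -0.0014, -0.002], 'joint_pos': [-0.1693, 0.3567, 0.145, 1.3641, -0.0, -0.1694], 'ft_force': [-0.4751, -0.0848, -0.0209], 'grip_width': 0.0851}
red [244, 118, 73, 100, 4238] [0.014, [549.3, -93.0, 36.1], np.float64(1.8), 0.089, [531.7, -93.0, 28.6], np.float64(1.6)]
blue [425, 65, 60, 75, 2983] [0.014, [486.7, 68.5, 27.1], np.float64(0.8), 0.089, [482.4, 34.1, 21.4], np.float64(0.6)]
blue [398, 173, 73, 86, 3115] [0.014, [600.0, 63.5, 35.9], np.float64(2.3), 0.089, [571.6, 30.2, 28.2], np.float64(1.9)]
blue [450, 236, 46, 42, 1390] [0.014, [637.4, 109.1, 22.9], np.float64(1.7), 0.089, [601.2, 66.1, 18.0], np.float64(1.3)]
yellow [258, 0, 78, 73, 4459] [0.014, [418.6, -80.4, 33.6], np.float64(2.0), 0.089, [428.8, -83.2, 26.5], np.float64(1.6)]
yellow [85, 171, 70, 87, 2611] [0.014, [599.2, -256.1, 33.6], np.float64(3.2), 0.089, [571.0, -221.6, 26.4], np.float64(2.6)]
yellow [61, 240, 41, 37, 1096] [0.014, [638.2, -303.2, 20.7], np.float64(0.3), 0.089, [601.8, -258.7, 16.3], np.float64(0.2)]
(array([ 0.54842051, -0.09384434]), np.float64(0.0002814493849445706), array([281.92903127, 196.99186956]), array([ 244,  118,   73,  100, 4238], dtype=int32))
(array([0.60188543, 0.06822039]), np.float64(0.0003063491730077722), array([473.66172   , 257.14241111]), array([ 450,  236,   46,   42, 1390], dtype=int32))
(array([ 0.60092328, -0.25877985]), np.float64(0.0002474856918932688), array([ 81.44394961, 257.26598669]), array([  61,  240,   41,   37, 1096], dtype=int32))
```

View pics/wrist_14.png

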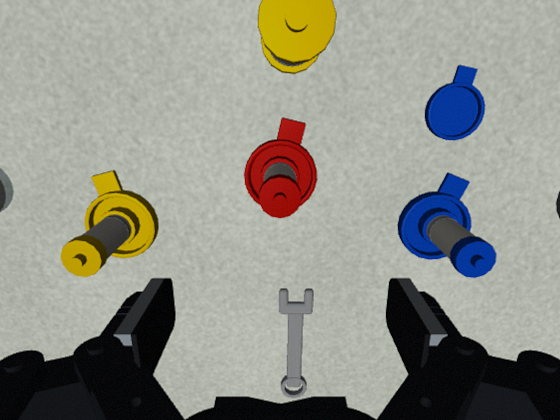

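View pics/scene_14.png

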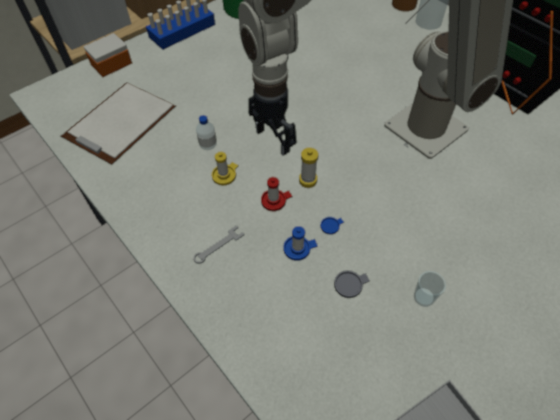

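All three columns stand upright in their own trays: in the scene view, yellow at (222,165), red at (273,192) and blue at (298,242). The grey tray at (348,284) is empty, the bottle, beaker and wrench are where they were, and the gripper is clear. I'm handing in the job.

```bash
python3 -c "
from workcell import bot
print(bot.job_done())"
```

```text
the job is handed in; nothing more can be done
None
```

All three columns now stand upright in the trays of their own colour, and the grey tray is empty again. I parked red in grey, then moved blue to blue, yellow to yellow, and red from grey to red. I handed the job in at about 27 s of the 112 s allowed, and no verdict was reported.

| Column | Measured position (mm) | Tray centre (mm) | Off centre |
|---|---|---|---|
| Red | (548, -94) | (549, -93) | about 1 mm |
| Blue | (602, 68) | (601, 67) | about 1–2 mm |
| Yellow | (601, -259) | (600, -258) | about 1 mm |

- **Bystanders and gripper:** In the last wrist and scene views the bottle, beaker and wrench look unmoved (judged by eye, not measured). The gripper is open and clear above the trays.
- **Disagreements:** The top camera put the tray centres up to about 5 mm from the other two cameras in y. I relied on the wrist views, and the 15 mm tolerance covers the difference.
- **Refused move:** One move call was refused for a missing roll value. Nothing moved.

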